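Clear the counted tablets into the trough and shut it

TASK

The five buffer tablets on the counting tray have been counted. Sweep them all across the deck with the fingers into the tray's trough, sliding them and never picking one up; then push the trough's lid over and press it fully shut so the tray is ready to pour. Leave the petri dish, the beaker and the two vials beside and behind the tray undisturbed.

Things in the scene. Friction and masses are not known exactly. Their poses are not given: they have to be found in the camera images.
- tray: dark grey plastic tablet counting tray, 150 mm (x) by 244 mm (y), fixed. Origin: centre of its underside, on the worktop; x roughly away from the robot, y (to the robot's left) from deck to trough, z up. Flat deck x = -71 to 71, y = -116 to 74 mm, top 28 mm above the worktop, with a rim 4 mm thick, 8 mm above the deck, on its near, far and right sides; none on the left
- deck_edge (a point): middle of the deck's left edge, at deck height (tray x 0, y 74, z 28 mm), where the deck drops straight into the trough
- trough (a point): middle of the trough's floor, 4 mm above the worktop (tray x 0, y 97 mm). The trough is open on top, y = 74 to 120, x = -71 to 71 mm; outer wall 4 mm thick, 30 mm high; far end wall 36 mm high. At its near end a 14 mm high sill leads to a short pouring spout (to tray x = -105 mm, up to 34 mm high)
- lid (a joint): hinge of the trough's lid, rad: 0 = shut, flat over the trough; 1.57 = upright; 2.0 = leaning outward at its stop. Hinge line along the tray's x at tray y = 124, z = 30 mm, on the trough's outer wall. Slightly stiff: the lid stays at any angle, does not fall shut by itself, and moves with under 1 N at its edge
- lid_edge (a point): middle of the lid's free edge, 52 mm from the hinge line. The lid is a plate of the same plastic, 140 mm long, 3 mm thick, with a thumb tab (36 mm long, reaching 60 mm from the hinge) at the middle of that edge. Shut, its top is 33 mm above the worktop (two ribs 35 mm) and it covers the trough, the tab lying over the deck
- tablet_0: white round buffer tablet, 22 mm across, 10 mm thick, bevelled rims, a fine score line on one face, about 12 g. Origin at its centre (5 mm above the deck while it lies there); its z axis is the axis of the disc. Slides when pushed from the side
- tablet_1: white round buffer tablet, 22 mm across, 10 mm thick, bevelled rims, a fine score line on one face, about 12 g. Origin at its centre (5 mm above the deck while it lies there); its z axis is the axis of the disc. Slides when pushed from the side
- tablet_2: white round buffer tablet, 22 mm across, 10 mm thick, bevelled rims, a fine score line on one face, about 12 g. Origin at its centre (5 mm above the deck while it lies there); its z axis is the axis of the disc. Slides when pushed from the side
- tablet_3: white round buffer tablet, 22 mm across, 10 mm thick, bevelled rims, a fine score line on one face, about 12 g. Origin at its centre (5 mm above the deck while it lies there); its z axis is the axis of the disc. Slides when pushed from the side
- tablet_4: white round buffer tablet, 22 mm across, 10 mm thick, bevelled rims, a fine score line on one face, about 12 g. Origin at its centre (5 mm above the deck while it lies there); its z axis is the axis of the disc. Slides when pushed from the side
- petri: bystander: shallow clear petri dish, 63 mm across, 15 mm high, right of the tray; origin at the centre of its underside
- beaker: bystander: clear glass beaker, 74 x 82 mm, 95 mm high, right of the tray; origin at the centre of its underside
- vial_clear: bystander: glass vial with dark cap, 21 mm across, 52 mm high, standing behind the tray; origin at the centre of its underside
- vial_blue: bystander: glass vial with blue cap, 21 mm across, 52 mm high, standing behind the tray; origin at the centre of its underside

How it is judged:
By the outcome, as a careful person would: the job done as asked, in the order asked, and still so for the second after the job is handed in, with the robot touching nothing.
It also fails if it takes over 58 s, if anything falls off the work surface, if the arm or the gripper's body presses on something with over 40 N, if the wrist force passes 120 N, or if a joint passes its speed limit or range.

ROBOT

A 6-joint arm with a two-finger parallel gripper is mounted at the origin on a cart in front of the work surface, level with it; the furniture and walls round the work are solid. World frame = base frame: x ahead of the robot, y to its left, z up, the work surface at z = 0. Lengths are in m, angles in rad, forces in N, time in s.
With the tool pointing down it reaches from about 0.35 to 0.975 m from the base axis. Payload 17.4 kg.
Tool frame: the origin (TCP) lies on the centre line of the jaws, within the pads' length; the fingertips stand 22 mm ahead of it and the grasp point (between the pads) lies 3 mm ahead of it (arm.tips_ahead is the distance from the TCP to the fingertips, in m); x points along the fingers, z is the direction in which the jaws open and shut, and the axes are right-handed (so a half turn about x gives the same grasp; the last joint's range is limited). The gripper opens to 85 mm and grips with 20 to 120 N. Pads are 22 mm wide; open, the fingers measure 114 mm over their backs; the gripper's body (76 mm by 85 mm) begins 54 mm behind the grasp point. The pads swing forward as they close: fully open they stand 13 mm farther back than shut.
Start: joints at [1.117, 0.116, 1.442, -0, 1.584, -0.038], TCP at [0.273, 0.617, 0.253] pointing down, gripper open.
Joint ranges: [-2.83, 2.83], [-0.83, 2.19], [0.07, 2.5], [-1.14, 4.28], [0.01, 3], [-2.97, 2.97]. Speed limits (rad/s): [1.89, 1.89, 2.22, 3.14, 3.14, 3.14].

INTERFACE

Orientations are given as a rotation vector (axis times angle).
In Python, from bench import arm gives the robot as it stands.
- The arm moves only by the shell command python3 -m inch 'ROWS'. ROWS is JSON, a list of rows, each a list of 7 numbers: the shift along the tool's x, y, z in m, then the turn, a rotation vector about the tool's x, y, z in rad, then the finger opening in m, from 0 to 0.0854. In form: [[x, y, z, wx, wy, wz, jaw], ...]. A call has 1 to 12 rows; each row is the pose to reach, as a shift and turn from the pose commanded when the call began, along the tool's axes at that moment; what a row does not reach only later rows make up. A row lasts 1/8 s, in which the tool goes at most 62.5 mm and 10.7 degrees, less where a joint would pass 70% of its speed; a pose out of reach is approached as far as the arm can. A call with a gripper value outside its range is refused whole. The fingers move at their own pace and stop on an object; the grip force is fixed at half the most. Time passes only in rows, so rows that repeat a pose let the fingers close. It gives the time, the measured TCP pose, the force and the opening at its end, in the units of the state.
- arm.read_state(): the state, without advancing time (a new reading comes with each control period).
- arm.camera(name): name is "side" or "top" or "wrist"; returns a dict with "image" (400x640x3 uint8, red, green, blue), "fov_y" (degrees; the focal length in pixels is half the picture's height over the tangent of half this angle, whatever the lens; pixels are square), "cx", "cy" (the principal point, pixels), "R" (3x3) and "t" (3): a world point X has camera coordinates R X + t. Camera axes: x right, y down, z forward; pixel columns grow to the right and rows downward; lengths in m; the calibration is good to about 2 mm. The wrist camera is an equidistant fisheye: a pixel r from the principal point sees the ray r / f radians off the axis. A picture is of the moment at which its call begins. There is no depth.
- arm.job_done(): hands the job in, once; it reports no verdict.
Trained networks look in the newest picture that a camera, given by its name, has taken for a name from the list of things; names that differ only in an ending like _2 or _b are one class to them, and where a whole thing is asked for, a point or a joint stands for the part that bears it (a point fixed in the world has none). Each returns a list of dicts, best first, with "p" (0 to 1); they miss things now and then, are a little off and sometimes report something else, mostly with a low value. They report only what shows in the picture. A call takes as long as a camera call.
- arm.masks_of(camera, name): "mask" (400x640 bool, what is visible of it) and "bbox" ([left, top, right, bottom] in pixels, round what is visible of it).
The state is a dict: "clock": time; "joint_pos": joint angles; "qd": joint speeds; "joint_torque": joint torques, N m; "position": TCP position; "eef_rot": TCP orientation; "ft_force": force on the tool from outside, world axes, zero at the start; "ft_torque": the same for the moment, N m; "finger_gap": finger opening in m.
Only numpy, scipy, OpenCV 4.12 (cv2) and the standard library are available. Lean on these libraries where they do the work, as an engineer would, in place of code of your own. Each camera call takes 0.05 s, during which the arm holds its last target.

## Working session

There is one attempt and no reset: what is moved stays moved. The work goes in short steps, Python scripts to look and compute and a shell command to move; the robot and the scene stay as the last step left them, time stands still between calls to the robot, and variables do not carry over. Pictures are saved under pics/ and viewed, and the job is handed in when it is done.

```bash
ls; mkdir -p pics; python3 - <<'E'
from bench import arm
import cv2
s=arm.read_state(); print(s)
for n in ["top","side","wrist"]:
    c=arm.camera(n); cv2.imwrite(f"pics/{n}0.png",c["image"][:,:,::-1]); print(n,c["fov_y"],c["cx"],c["cy"],c["R"],c["t"])
E
```

```text
pics
{'clock': 0.0, 'joint_pos': array([ 1.11720843e+00,  1.16461964e-01,  1.44229024e+00, -2.18126211e-05,
        1.58402988e+00, -3.77838541e-02]), 'qd': array([-0.00130083, -0.00061291, -0.00175341, -0.00036666,  0.00040347,
        0.00090816]), 'joint_torque': array([ 2.00476068e-03, -7.31990719e+01, -6.32481623e+01,  1.59990532e-04,
        6.49108159e-03,  1.01353976e-05]), 'position': array([0.27257234, 0.61731682, 0.25256286]), 'eef_rot': array([-0.89834645,  1.3787222 ,  0.89731044]), 'ft_force': array([-0.32415359, -1.22430974,  0.1896673 ]), 'ft_torque': array([-0.03116395,  0.01706231,  0.01340585]), 'finger_gap': 0.08540212639336749}
top 46.18867340989852 310.9879893807403 196.17042088091017 [[-0.01683809 -0.99985153  0.00365881]
 [-0.99396414  0.01634197 -0.1084815 ]
 [ 0.1084056  -0.00546335 -0.99409174]] [0.09612101 0.57298849 1.10181341]
side 46.607438885842505 316.69792461191435 199.38352595114395 [[-0.99935056 -0.03273253  0.01506797]
 [-0.03341468  0.68527431 -0.72751809]
 [ 0.01348781 -0.72754911 -0.68592301]] [ 0.58926077 -0.00296011  0.96773215]
wrist 65.70646984690485 323.41579761053197 200.8374578071472 [[ 0.40380052  0.9148464  -0.00110036]
 [ 0.87224021 -0.38463139  0.3020856 ]
 [ 0.27593869 -0.1229421  -0.95328017]] [-0.6756978  -0.03878831  0.37964914]
```

View pics/top0.png

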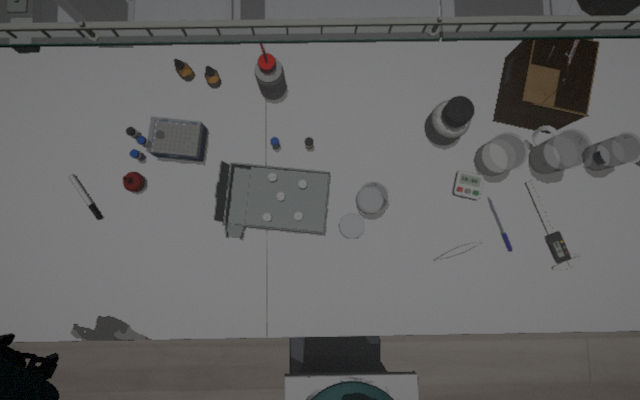

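View pics/side0.png

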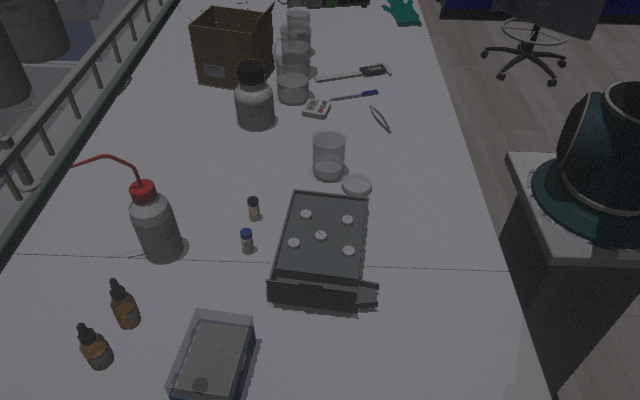

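View pics/wrist0.png

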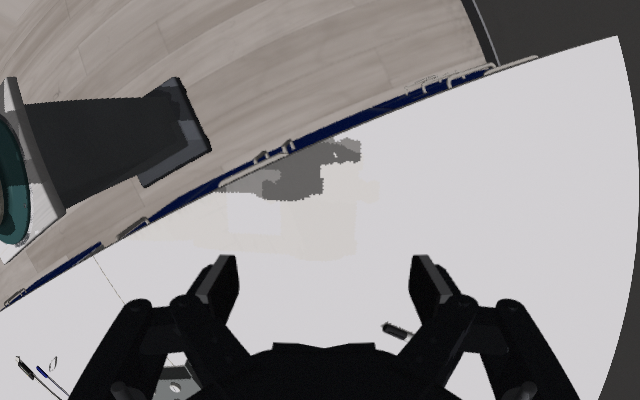

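The top picture shows the tray at (220–330, 160–240), trough on the left, with the five tablets at about (272,177), (303,184), (281,197), (266,217), (298,216). The vials are at (275,142) and (309,143). The petri dish (351,226) and the beaker (372,200) are on the right. Next I'll measure them.

```bash
cat > h.py <<'E'
from bench import arm
import numpy as np, cv2
from scipy.optimize import least_squares
from scipy.spatial.transform import Rotation as Ro
def cam(n):
    c=arm.camera(n); c['f']=200/np.tan(np.radians(c['fov_y']/2)); return c
def proj(c,X):
    p=np.atleast_2d(X)@np.array(c['R']).T+c['t']; return p[:,:2]/p[:,2:]*c['f']+[c['cx'],c['cy']]
def ray(c,uv,z):
    d=np.array([(uv[0]-c['cx'])/c['f'],(uv[1]-c['cy'])/c['f'],1]); R=np.array(c['R'])
    o=-R.T@c['t']; w=R.T@d; return o+w*(z-o[2])/w[2]
def T(pose,P):
    x,y,a=pose; P=np.atleast_2d(P); c,s=np.cos(a),np.sin(a)
    return np.c_[x+c*P[:,0]-s*P[:,1], y+s*P[:,0]+c*P[:,1], P[:,2]]
def save(c,name,x0,y0,x1,y1,k):
    cv2.imwrite(name,cv2.resize(c['image'][y0:y1,x0:x1,::-1],None,fx=k,fy=k,interpolation=cv2.INTER_CUBIC))
E
python3 - <<'E'
from h import *
ct=cam('top'); cs=cam('side')
save(ct,'pics/t1.png',205,120,400,250,4); save(cs,'pics/s1.png',230,180,390,320,4)
for n,c,z in [('top',ct,.033),('side',cs,.033)]:
  for o in ['tablet_0','petri','beaker','vial_clear','vial_blue','tray','lid']:
    for m in arm.masks_of(n,o)[:6]:
        ys,xs=np.nonzero(m['mask']); print(n,o,round(m['p'],2),m['bbox'],xs.mean().round(1),ys.mean().round(1),ray(c,(xs.mean(),ys.mean()),.036 if o[0]=='t' else 0.0).round(4))
E
```

```text
top tablet_0 0.65 [296.2, 181.8, 310.2, 188.5] 302.2 184.4 [0.6028 0.1072 0.036 ]
top tablet_0 0.54 [276.6, 191.4, 283.4, 200.8] 280.0 196.5 [0.5745 0.161  0.036 ]
top tablet_0 0.47 [267.7, 172.8, 277.0, 181.1] 271.5 176.6 [0.6231 0.1812 0.036 ]
top tablet_0 0.46 [297.2, 214.2, 303.2, 215.8] 297.9 216.1 [0.5265 0.1188 0.036 ]
top petri 0.76 [337.1, 211.9, 364.8, 238.6] 351.1 225.9 [ 0.5026 -0.0112  0.    ]
top beaker 0.86 [356.2, 179.2, 392.5, 216.5] 372.4 197.5 [ 0.5721 -0.0661  0.    ]
top beaker 0.51 [270.5, 174.0, 278.1, 183.1] 272.2 177.2 [0.6271 0.1822 0.    ]
top vial_clear 0.54 [304.3, 137.1, 313.2, 150.0] 308.3 143.3 [0.7117 0.091  0.    ]
top tray 0.68 [210.7, 162.5, 330.3, 234.8] 269.5 198.5 [0.5699 0.1863 0.036 ]
top lid 0.6 [213.1, 162.7, 229.9, 224.6] 221.1 190.9 [0.5946 0.3094 0.    ]
side tablet_0 0.68 [344.3, 246.1, 356.5, 258.1] 347.9 251.2 [0.5295 0.1994 0.036 ]
side tablet_0 0.67 [311.4, 231.5, 325.9, 242.4] 320.1 236.0 [0.5786 0.1662 0.036 ]
side tablet_0 0.66 [303.4, 209.0, 312.4, 222.1] 305.7 214.2 [0.6071 0.1127 0.036 ]
side tablet_0 0.56 [289.4, 235.8, 297.5, 247.4] 293.4 243.2 [0.625  0.1855 0.036 ]
side tablet_0 0.53 [248.4, 197.3, 262.2, 222.7] 253.1 208.4 [0.7073 0.102  0.036 ]
side tablet_0 0.47 [342.3, 218.1, 352.0, 225.2] 346.2 219.9 [0.5315 0.124  0.036 ]
side petri 0.63 [345.6, 175.8, 368.9, 198.7] 356.4 184.7 [ 0.5057 -0.0164  0.    ]
side beaker 0.64 [345.6, 175.2, 368.1, 197.9] 356.6 184.6 [ 0.5054 -0.0169  0.    ]
side beaker 0.57 [311.0, 124.5, 346.7, 185.0] 327.8 153.3 [ 0.5682 -0.1222  0.    ]
side vial_clear 0.57 [246.4, 197.1, 262.4, 224.8] 253.2 208.4 [0.7148 0.0656 0.    ]
side vial_clear 0.37 [303.2, 211.6, 312.5, 223.9] 305.1 214.3 [0.6102 0.0772 0.    ]
side vial_blue 0.55 [239.2, 230.3, 256.4, 256.6] 246.2 241.0 [0.7163 0.1525 0.    ]
side tray 0.72 [264.7, 188.5, 377.6, 315.3] 322.2 255.2 [0.5739 0.2105 0.036 ]
```

View pics/t1.png

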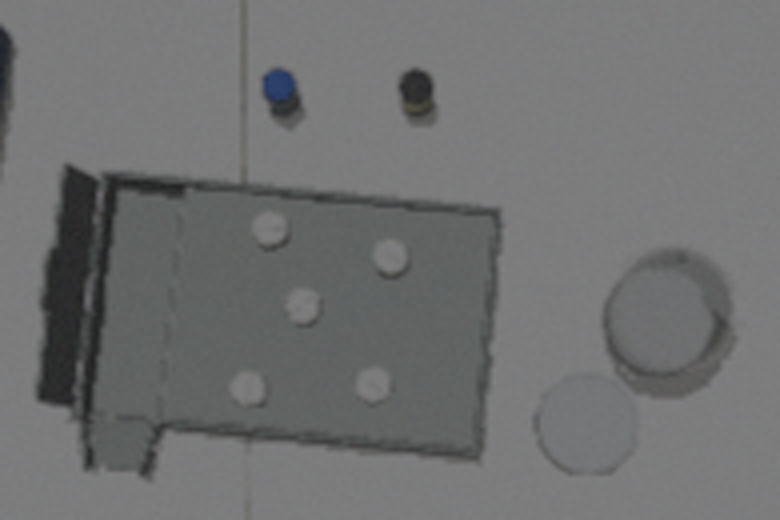

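View pics/s1.png

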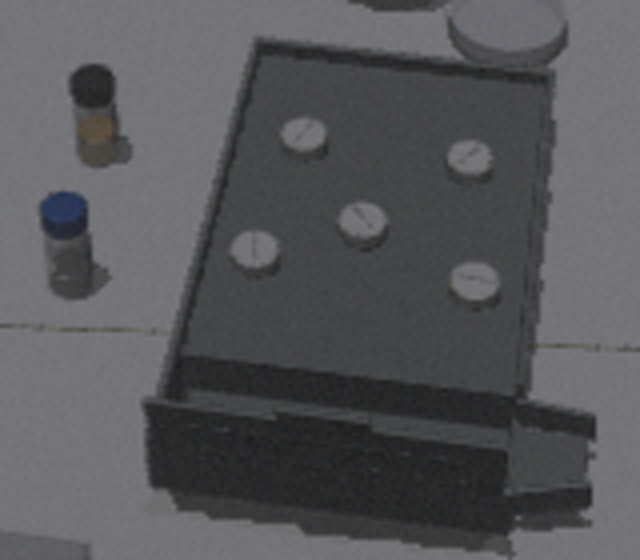

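```bash
python3 - <<'E'
from h import *
ct=cam('top'); cs=cam('side')
tp=[((330,172.5),(75,-120,36)),((325.3,234.8),(-75,-120,36)),((231,163.6),(75,124,36)),((250.7,168),(71,74,28))]
sp=[((294.2,190),(75,-120,36)),((368,198),(-75,-120,36)),((276,269.5),(71,74,28))]
def f(p,full=False):
    r=[]
    for c,l in((ct,tp),(cs,sp)):
        for uv,P in l: r+=list((proj(c,T(p,np.array(P)/1e3))[0]-uv))
    return np.array(r)
s=least_squares(f,[.57,.15,-.05]); print(s.x, f(s.x).round(1))
p=s.x; a=p[2]
def loc(w):
    d=w[:2]-p[:2]; return np.array([np.cos(a)*d[0]+np.sin(a)*d[1],-np.sin(a)*d[0]+np.cos(a)*d[1]])*1e3
for n,c,L,(x0,y0),z in (('top',ct,[(270,230),(391,258),(304,307),(249,388),(373,385)],(205,120),.036),('side',cs,[(255,248),(303,134),(363,221),(474,281),(470,157)],(230,180),.037)):
    for u in L:
        w=ray(c,(x0+u[0]/4,y0+u[1]/4),z); print(n,u,loc(w).round(1))
# lid angle from side: corners
for al in (1.57,1.8,2.0,2.1):
    P=[[x,124-52*np.cos(al)*1.0,30+52*np.sin(al)] for x in(70,-70)]
    P=[[x,124+(-52*np.cos(al)),30+52*np.sin(al)] for x in(70,-70)]
    W=T(p,np.array(P)/1e3); print(al,((proj(cs,W)-[230,180])*4).round(),((proj(ct,W)-[205,120])*4).round())
for nm,uv,c,z in(('petri',(351.1,225.9),ct,0.01),('beaker',(372.4,197.5),ct,.05),('vc',(205+417/4,120+85/4),ct,.052),('vb',(205+279/4,120+85/4),ct,.052)):
    w=ray(c,uv,z);print(nm,w.round(4),loc(w).round())
E
```

```text
[ 0.57098859  0.16845997 -0.1037742 ] [-0.7 -1.  -1.2 -1.3 -2.1 -0.8 -1.  -1.2  0.2 -1.7  2.  -1.9  1.2 -1.7]
top (270, 230) [48.5 15.4]
top (391, 258) [ 37.9 -58.9]
top (304, 307) [ 3.8 -9.4]
top (249, 388) [-47.6  18.8]
top (373, 385) [-39.4 -54.9]
side (255, 248) [51.8 20.5]
side (303, 134) [ 41.7 -52.7]
side (363, 221) [ 6.8 -2.5]
side (474, 281) [-45.3  25.1]
side (470, 157) [-37.  -49.5]
1.57 [[160. 365.]
 [524. 409.]] [[ 81. 166.]
 [ 55. 406.]]
1.8 [[153. 392.]
 [521. 437.]] [[ 61. 164.]
 [ 35. 404.]]
2.0 [[148. 418.]
 [519. 464.]] [[ 46. 164.]
 [ 19. 403.]]
2.1 [[146. 432.]
 [518. 478.]] [[ 39. 164.]
 [ 12. 402.]]
petri [ 0.5021 -0.0103  0.01  ] [ -50. -185.]
beaker [ 0.5669 -0.0591  0.05  ] [  19. -227.]
vc [0.7049 0.0886 0.052 ] [141. -66.]
vb [0.7062 0.1714 0.052 ] [134.  17.]
```

```bash
cat >> h.py <<'E'
POSE=np.array([0.571,0.1685,-0.104])
def Rgoal(sgn):
    a=POSE[2]; tx=np.array([np.cos(a),np.sin(a),0])*sgn; x=np.array([0,0,-1.]); return np.c_[x,np.cross(tx,x),tx]
def goal(tx,ty,tipz,sgn):
    w=T(POSE,np.array([[tx,ty,tipz]])/1e3)[0]; w[2]+=.022
    s=arm.read_state(); R=Ro.from_rotvec(s['eef_rot']).as_matrix()
    sh=R.T@(w-s['position']); rv=Ro.from_matrix(R.T@Rgoal(sgn)).as_rotvec()
    return sh.round(4), rv.round(3)
def here():
    s=arm.read_state(); d=s['position'][:2]-POSE[:2]; a=POSE[2]
    print('t',s['clock'],'tray xy',(np.array([np.cos(a)*d[0]+np.sin(a)*d[1],-np.sin(a)*d[0]+np.cos(a)*d[1]])*1e3).round(1),'tipz',round((s['position'][2]-.022)*1e3,1),'F',s['ft_force'].round(1),'gap',round(s['finger_gap'],4),'q6',s['joint_pos'][5].round(2))
E
python3 - <<'E'
from h import *
print(arm.tips_ahead)
R=Ro.from_rotvec(arm.read_state()['eef_rot']).as_matrix();print(R.round(2))
for s in(1,-1): print(s,goal(0,-82 if 0 else 40,110,s))
here()
E
```

```text
0.022
[[-0.   -0.91  0.4 ]
 [-0.    0.4   0.91]
 [-1.   -0.   -0.  ]]
1 (array([ 0.1213, -0.442 , -0.2521]), array([ 1.259, -0.   ,  0.   ]))
-1 (array([ 0.1213, -0.442 , -0.2521]), array([-1.883, -0.   , -0.   ]))
t 1.05 tray xy [-343.3  415.6] tipz 231.3 F [ 0.4 -0.4 -0. ] gap 0.0853 q6 -0.04
```

```bash
python3 - <<'E'
from h import *
print(goal(0,10,200,1))
E
```

```text
(array([ 0.0313, -0.4512, -0.2807]), array([ 1.259, -0.   ,  0.   ]))
```

```bash
python3 -m inch '[[0.031,-0.451,-0.281,1.259,0,0,0.006],[0.031,-0.451,-0.281,1.259,0,0,0.006],[0.031,-0.451,-0.281,1.259,0,0,0.006],[0.031,-0.451,-0.281,1.259,0,0,0.006],[0.031,-0.451,-0.281,1.259,0,0,0.006],[0.031,-0.451,-0.281,1.259,0,0,0.006],[0.031,-0.451,-0.281,1.259,0,0,0.006],[0.031,-0.451,-0.281,1.259,0,0,0.006],[0.031,-0.451,-0.281,1.259,0,0,0.006],[0.031,-0.451,-0.281,1.259,0,0,0.006],[0.031,-0.451,-0.281,1.259,0,0,0.006],[0.031,-0.451,-0.281,1.259,0,0,0.006]]'
python3 - <<'E'
from h import *
here()
c=cam('wrist'); cv2.imwrite('pics/w1.png',c['image'][:,:,::-1]); print(c['R'],c['t'],c['f'])
E
```

```text
clock: 2.55
position: [0.5713, 0.1791, 0.2225]
eef_rot: [0.081, 1.569, -0.081]
ft_force: [0.8, -0.0, -0.1]
finger_gap: 0.0063
t 2.55 tray xy [-0.8 10.6] tipz 200.5 F [ 0.8 -0.  -0.1] gap 0.0063 q6 0.36
[[ 9.94730357e-01 -1.02525562e-01 -1.58646435e-04]
 [-9.76835338e-02 -9.48219362e-01  3.02221721e-01]
 [-3.11358833e-02 -3.00613623e-01 -9.53237644e-01]] [-0.54981651  0.19696959  0.42212315] 309.70691628693146
```

View pics/w1.png

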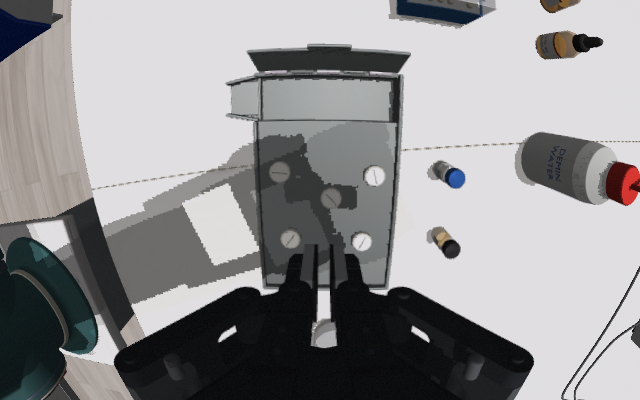

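The wrist picture shows the lid leaning outward at the top, with the trough below it. The tablets are at about (374,176), (361,242), (331,198), (280,172) and (291,239). I'll refine the tray pose using all three views.

```bash
cat >> h.py <<'E'
def raw(c,uv,z):
    d=np.array([uv[0]-c['cx'],uv[1]-c['cy']]);r=np.hypot(*d);th=r/c['f'];v=np.r_[d/r*np.sin(th),np.cos(th)]
    R=np.array(c['R']);o=-R.T@c['t'];w=R.T@v;return o+w*(z-o[2])/w[2]
def loc(w,p=POSE):
    a=p[2];d=np.asarray(w)[:2]-p[:2]; return np.array([np.cos(a)*d[0]+np.sin(a)*d[1],-np.sin(a)*d[0]+np.cos(a)*d[1]])*1e3
def projw(c,X):
    p=np.atleast_2d(X)@np.array(c['R']).T+c['t']; rr=np.hypot(p[:,0],p[:,1]);th=np.arctan2(rr,p[:,2])
    return p[:,:2]/rr[:,None]*(th*c['f'])[:,None]+[c['cx'],c['cy']]
E
python3 - <<'E'
from h import *
c=cam('wrist'); save(c,'pics/w2.png',220,30,430,300,2.2) if 0 else cv2.imwrite('pics/w2.png',cv2.resize(c['image'][40:300,220:430,::-1],None,fx=2.3,fy=2.3,interpolation=cv2.INTER_CUBIC))
for uv,z in [((374,176),.037),((361,242),.037),((331,198),.037),((280,172),.037),((291,239),.037),((256,121),.028),((397,123),.028),((403,77),.036),((387,288),.036),((262,287),.036)]:
    print(uv,loc(raw(c,uv,z)).round(1))
for al in(1.8,1.9,2.0): 
    P=np.array([[x,124-52*np.cos(al),30+52*np.sin(al)] for x in(70,-70)])/1e3; print(al,projw(c,T(POSE,P)).round())
E
```

```text
(374, 176) [50.8 18.9]
(361, 242) [ 40.3 -54.9]
(331, 198) [ 7.  -4.7]
(280, 172) [-45.   22.9]
(291, 239) [-36.1 -51.4]
(256, 121) [-69.9  74.9]
(397, 123) [74.5 73.2]
(403, 77) [ 77.7 120.5]
(387, 288) [  75.2 -117.2]
(262, 287) [ -73.9 -115.8]
1.8 [[407.  55.]
 [242.  54.]]
1.9 [[407.  50.]
 [242.  49.]]
2.0 [[406.  45.]
 [243.  44.]]
```

View pics/w2.png

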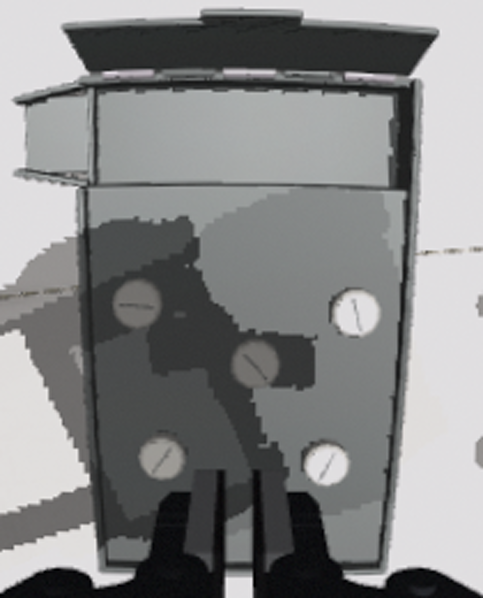

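Pushing the first tablet, at tray (50, 18).

```bash
python3 -m inch '[[0.05,-0.021,0.049,0,0,0,0.006],[0.1,-0.021,0.049,0,0,0,0.006],[0.14,-0.021,0.049,0,0,0,0.006],[0.16,-0.021,0.049,0,0,0,0.006],[0.169,-0.021,0.049,0,0,0,0.006],[0.169,-0.021,0.049,0,0,0,0.006]]'
python3 - <<'E'
from h import *
here()
c=cam('wrist'); cv2.imwrite('pics/w3.png',c['image'][:,:,::-1])
c=cam('side'); save(c,'pics/s3.png',230,150,400,320,4)
c=cam('side'); cv2.imwrite('pics/s3.png',cv2.resize(c['image'][180:320,230:390,::-1],None,fx=4,fy=4))
E
```

```text
clock: 3.4
position: [0.6186, 0.1526, 0.0543]
eef_rot: [0.082, 1.568, -0.081]
ft_force: [-0.7, 0.3, 0.4]
finger_gap: 0.0061
t 3.4 tray xy [ 49.  -10.8] tipz 32.3 F [-0.7  0.3  0.4] gap 0.0061 q6 0.31
```

View pics/w3.png

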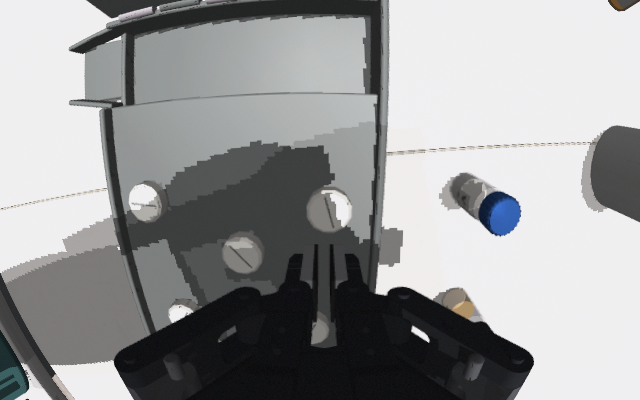

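View pics/s3.png

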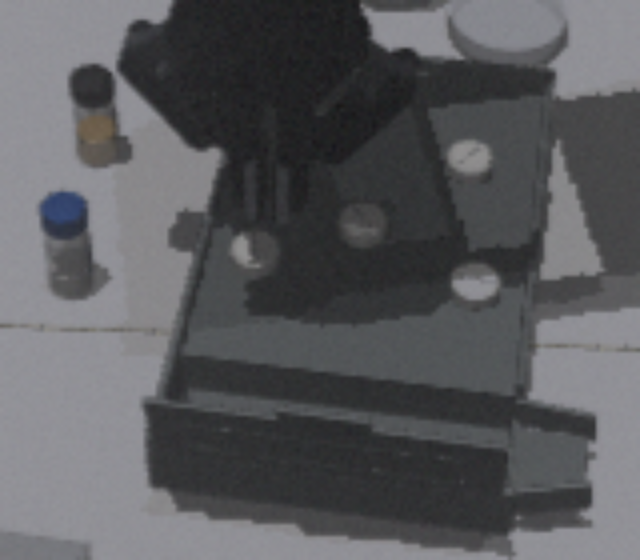

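The side view shows the fingers right behind the tablet and inside the rim. In the wrist view the tablet at (329,210) sits slightly right of the finger centreline, so I'll shift 2 mm and push.

```bash
python3 -m inch '[[0.001,0.0,0.002,0,0,0,0.006],[0.001,0.01,0.002,0,0,0,0.006],[0.001,0.02,0.002,0,0,0,0.006],[0.001,0.03,0.002,0,0,0,0.006],[0.001,0.04,0.002,0,0,0,0.006],[0.001,0.05,0.002,0,0,0,0.006],[0.001,0.06,0.002,0,0,0,0.006],[0.001,0.07,0.002,0,0,0,0.006],[0.001,0.08,0.002,0,0,0,0.006],[0.001,0.084,0.002,0,0,0,0.006],[0.001,0.084,0.002,0,0,0,0.006]]'
python3 - <<'E'
from h import *
here()
c=cam('wrist'); cv2.imwrite('pics/w4.png',c['image'][:,:,::-1])
E
```

```text
clock: 4.92
position: [0.629, 0.2358, 0.0522]
eef_rot: [0.081, 1.569, -0.082]
ft_force: [-1.1, 0.0, -0.3]
finger_gap: 0.0056
t 4.925 tray xy [50.7 73. ] tipz 30.2 F [-1.1  0.  -0.3] gap 0.0056 q6 0.42
```

View pics/w4.png

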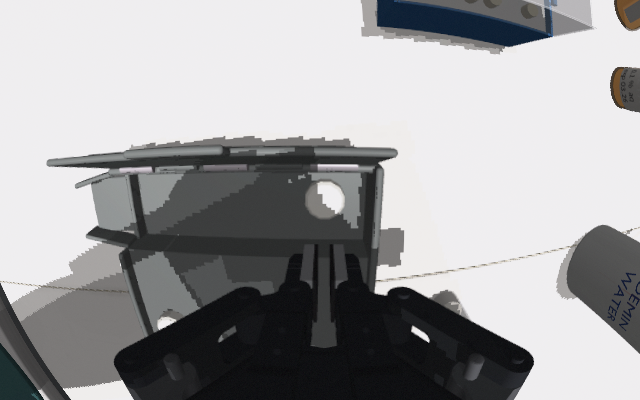

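The first tablet is in the trough at (324,199). Next is the one at tray (40, −55).

```bash
python3 -m inch '[[-0.03,0,0,0,0,0,0.006],[-0.035,-0.05,-0.006,0,0,0,0.006],[-0.035,-0.1,-0.0105,0,0,0,0.006],[-0.035,-0.15,-0.0105,0,0,0,0.006],[-0.03,-0.157,-0.0105,0,0,0,0.006],[-0.015,-0.157,-0.0105,0,0,0,0.006],[0,-0.157,-0.0105,0,0,0,0.006],[0,-0.157,-0.0105,0,0,0,0.006]]'
python3 - <<'E'
from h import *
here()
c=cam('wrist'); cv2.imwrite('pics/w5.png',c['image'][:,:,::-1])
E
```

```text
clock: 5.98
position: [0.602, 0.0816, 0.0509]
eef_rot: [0.081, 1.571, -0.081]
ft_force: [0.9, -0.1, 0.5]
finger_gap: 0.006
t 5.975 tray xy [ 39.9 -83.2] tipz 28.9 F [ 0.9 -0.1  0.5] gap 0.006 q6 0.2
```

View pics/w5.png

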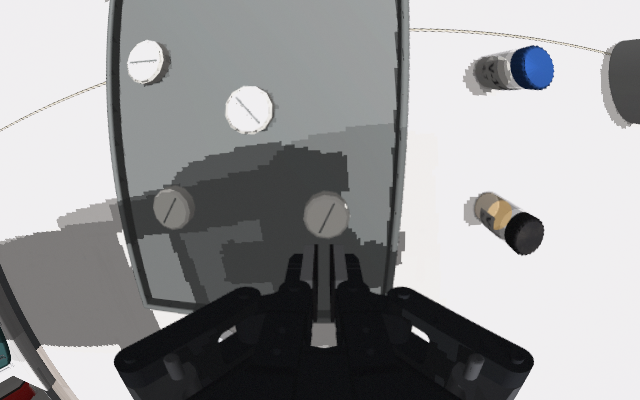

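The second tablet is centred ahead at (326,215). Raise slightly and push, drifting towards x ≈ 26.

```bash
python3 -m inch '[[-0.002,0.008,0,0,0,0,0.006],[-0.002,0.022,-0.001,0,0,0,0.006],[-0.002,0.036,-0.002,0,0,0,0.006],[-0.002,0.05,-0.003,0,0,0,0.006],[-0.002,0.064,-0.005,0,0,0,0.006],[-0.002,0.078,-0.006,0,0,0,0.006],[-0.002,0.092,-0.008,0,0,0,0.006],[-0.002,0.106,-0.009,0,0,0,0.006],[-0.002,0.12,-0.011,0,0,0,0.006],[-0.002,0.134,-0.012,0,0,0,0.006],[-0.002,0.146,-0.013,0,0,0,0.006],[-0.002,0.158,-0.014,0,0,0,0.006]]'
python3 - <<'E'
from h import *
here()
c=cam('wrist'); cv2.imwrite('pics/w6.png',c['image'][:,:,::-1])
E
```

```text
clock: 7.52
position: [0.6048, 0.2399, 0.0543]
eef_rot: [0.082, 1.569, -0.082]
ft_force: [-0.6, -1.0, 0.6]
finger_gap: 0.0058
t 7.525 tray xy [26.2 74.6] tipz 32.3 F [-0.6 -1.   0.6] gap 0.0058 q6 0.44
```

View pics/w6.png

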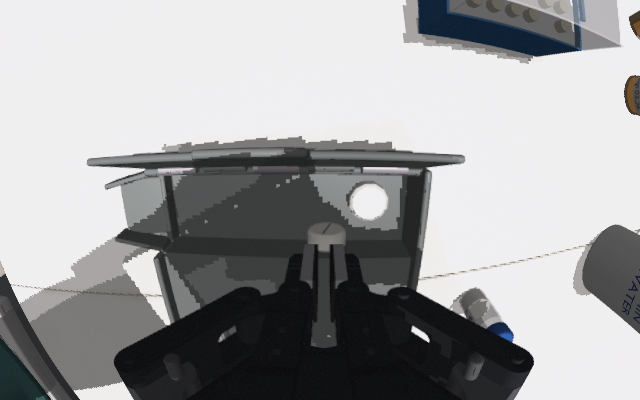

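```bash
python3 -m inch '[[0.001,0.004,0,0,0,0,0.006],[0.001,0.004,0,0,0,0,0.006]]'
python3 - <<'E'
from h import *
here()
c=cam('wrist'); cv2.imwrite('pics/w7.png',c['image'][:,:,::-1])
E
```

```text
clock: 7.82
position: [0.6052, 0.2431, 0.0532]
eef_rot: [0.082, 1.569, -0.082]
ft_force: [-0.3, -0.2, -0.2]
finger_gap: 0.0061
t 7.825 tray xy [26.2 77.8] tipz 31.2 F [-0.3 -0.2 -0.2] gap 0.0061 q6 0.45
```

View pics/w7.png

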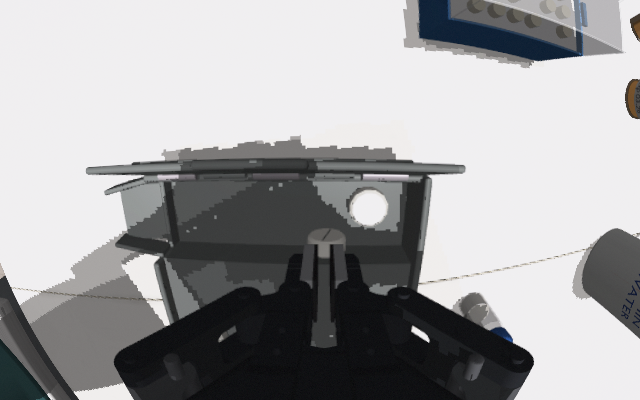

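```bash
python3 - <<'E'
from h import *
c=cam('wrist')
for uv in((326,232),(326,245),(368,208)):
  for z in(.038,.02,.014): print(uv,z,loc(raw(c,uv,z)).round(1))
cv2.imwrite('pics/w8.png',cv2.resize(c['image'][140:320,220:440,::-1],None,fx=3.5,fy=3.3,interpolation=cv2.INTER_CUBIC))
c=cam('side');cv2.imwrite('pics/s8.png',cv2.resize(c['image'][180:320,230:390,::-1],None,fx=4,fy=4))
E
```

```text
(326, 232) 0.038 [27.4 97.6]
(326, 232) 0.02 [27.5 89.9]
(326, 232) 0.014 [27.6 87.3]
(326, 245) 0.038 [27.4 90.8]
(326, 245) 0.02 [27.5 82.1]
(326, 245) 0.014 [27.6 79.2]
(368, 208) 0.038 [ 46.9 109.7]
(368, 208) 0.02 [ 49.6 103.5]
(368, 208) 0.014 [ 50.6 101.5]
```

View pics/w8.png

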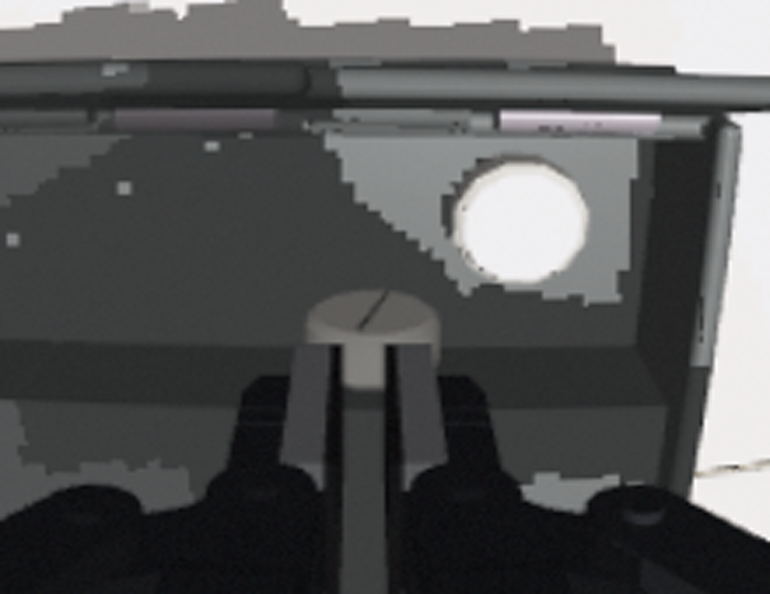

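View pics/s8.png

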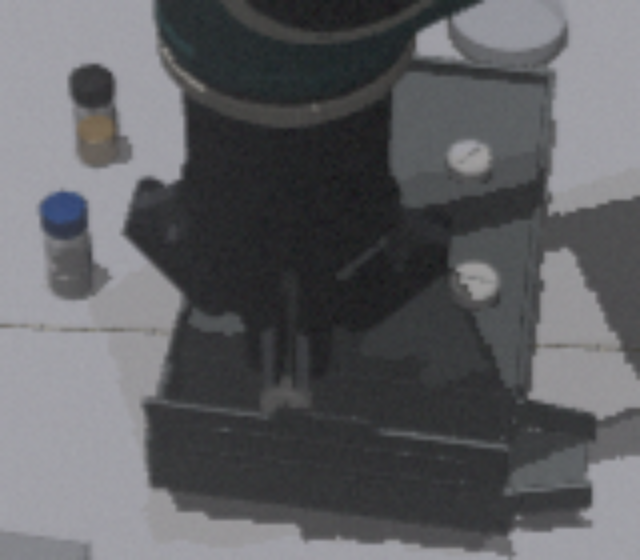

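The second tablet is tilted against the fingertips at the trough edge. I'll back off and let it drop.

```bash
python3 -m inch '[[0,-0.006,0,0,0,0,0.006],[0,-0.014,0,0,0,0,0.006],[0,-0.022,0,0,0,0,0.006],[0,-0.022,0,0,0,0,0.006]]'
python3 - <<'E'
from h import *
here()
c=cam('wrist'); cv2.imwrite('pics/w9.png',cv2.resize(c['image'][100:320,200:460,::-1],None,fx=3,fy=2.7,interpolation=cv2.INTER_CUBIC))
E
```

```text
clock: 8.48
position: [0.6029, 0.2205, 0.0534]
eef_rot: [0.082, 1.569, -0.082]
ft_force: [1.0, 0.8, 0.1]
finger_gap: 0.0061
t 8.475 tray xy [26.3 55.1] tipz 31.4 F [1.  0.8 0.1] gap 0.0061 q6 0.42
```

View pics/w9.png

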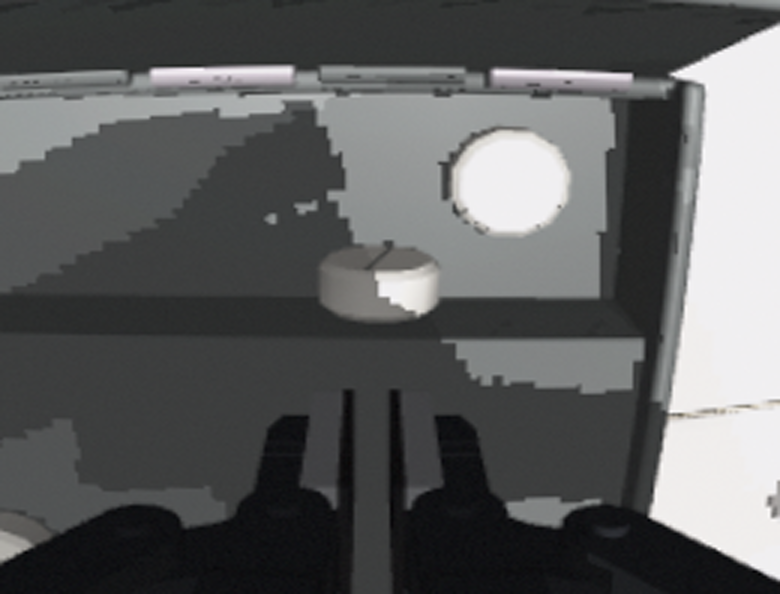

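The tablet is now standing on edge and leaning on the deck wall, inside the trough and below lid level. It's acceptable there, and I may flatten it later. Next is the middle tablet.

```bash
python3 -m inch '[[-0.03,0,0,0,0,0,0.006],[-0.035,-0.045,-0.01,0,0,0,0.006],[-0.035,-0.09,-0.02,0,0,0,0.006],[-0.025,-0.09,-0.02,0,0,0,0.006],[-0.01,-0.09,-0.02,0,0,0,0.006],[0,-0.09,-0.02,0,0,0,0.006],[0,-0.09,-0.02,0,0,0,0.006]]'
python3 - <<'E'
from h import *
here()
c=cam('wrist'); cv2.imwrite('pics/w10.png',c['image'][:,:,::-1])
E
```

```text
clock: 9.4
position: [0.5732, 0.1344, 0.0518]
eef_rot: [0.081, 1.571, -0.081]
ft_force: [0.1, 0.2, -0.5]
finger_gap: 0.0061
t 9.4 tray xy [  5.7 -33.7] tipz 29.8 F [ 0.1  0.2 -0.5] gap 0.0061 q6 0.29
```

View pics/w10.png

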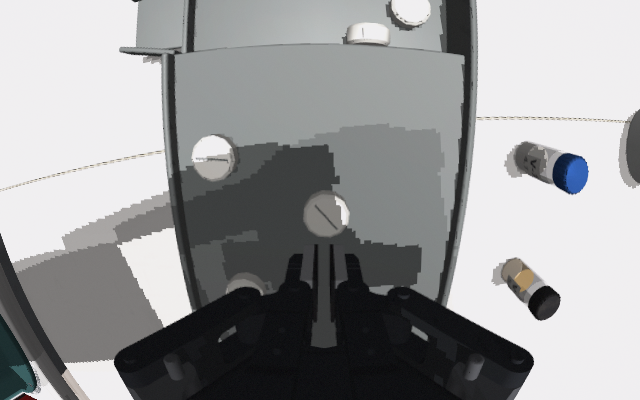

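```bash
python3 -m inch '[[-0.001,0.01,-0.001,0,0,0,0.006],[-0.001,0.021,-0.002,0,0,0,0.006],[-0.001,0.032,-0.003,0,0,0,0.006],[-0.001,0.043,-0.004,0,0,0,0.006],[-0.001,0.054,-0.005,0,0,0,0.006],[-0.001,0.064,-0.006,0,0,0,0.006],[-0.001,0.074,-0.006,0,0,0,0.006],[-0.001,0.084,-0.006,0,0,0,0.006],[-0.001,0.094,-0.006,0,0,0,0.006],[-0.001,0.104,-0.006,0,0,0,0.006],[-0.001,0.107,-0.006,0,0,0,0.006],[-0.001,0.107,-0.006,0,0,0,0.006]]'
python3 - <<'E'
from h import *
here()
c=cam('wrist'); cv2.imwrite('pics/w11.png',cv2.resize(c['image'][100:320,200:460,::-1],None,fx=3,fy=2.7,interpolation=cv2.INTER_CUBIC))
E
```

```text
clock: 10.95
position: [0.5787, 0.241, 0.0542]
eef_rot: [0.081, 1.569, -0.082]
ft_force: [0.6, 0.4, -0.1]
finger_gap: 0.0061
t 10.95 tray xy [ 0.2 72.9] tipz 32.2 F [ 0.6  0.4 -0.1] gap 0.0061 q6 0.46
```

View pics/w11.png

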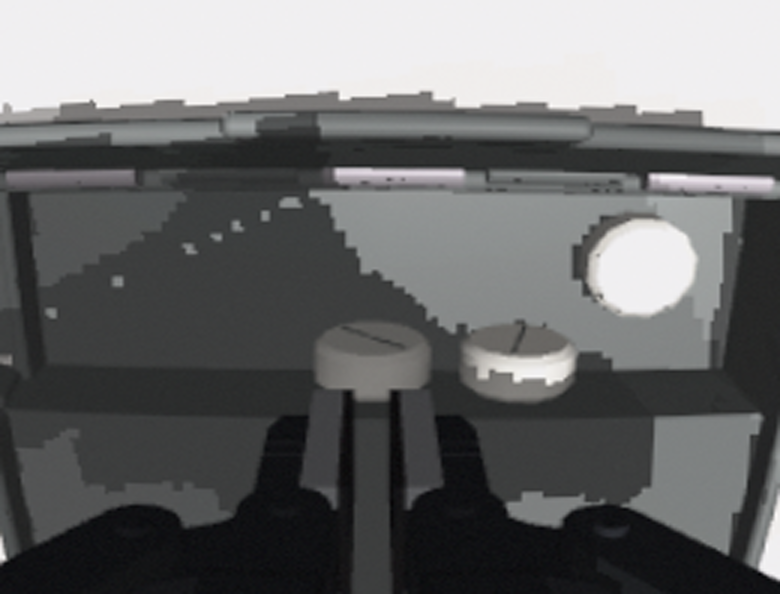

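The third tablet is in the trough too, also leaning. Next is the near tablet at (−46, 22).

```bash
python3 -m inch '[[-0.025,-0.01,0,0,0,0,0.006],[-0.035,-0.045,-0.025,0,0,0,0.006],[-0.035,-0.079,-0.046,0,0,0,0.006],[-0.025,-0.079,-0.046,0,0,0,0.006],[-0.01,-0.079,-0.046,0,0,0,0.006],[0.001,-0.079,-0.046,0,0,0,0.006],[0.001,-0.079,-0.046,0,0,0,0.006]]'
python3 - <<'E'
from h import *
here()
c=cam('wrist'); cv2.imwrite('pics/w12.png',c['image'][:,:,::-1])
E
```

```text
clock: 11.88
position: [0.5244, 0.1673, 0.0517]
eef_rot: [0.081, 1.572, -0.082]
ft_force: [0.3, 0.1, 0.3]
finger_gap: 0.0061
t 11.875 tray xy [-46.2  -6. ] tipz 29.7 F [0.3 0.1 0.3] gap 0.0061 q6 0.37
```

View pics/w12.png

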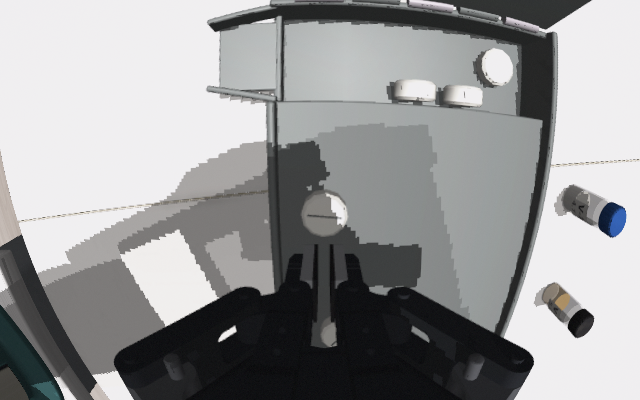

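```bash
python3 -m inch '[[-0.001,0.01,0,0,0,0,0.006],[-0.001,0.02,0,0,0,0,0.006],[-0.001,0.03,0,0,0,0,0.006],[-0.001,0.04,0,0,0,0,0.006],[-0.001,0.05,0,0,0,0,0.006],[-0.001,0.06,-0.001,0,0,0,0.006],[-0.001,0.07,-0.001,0,0,0,0.006],[-0.001,0.078,-0.001,0,0,0,0.006],[-0.001,0.081,-0.001,0,0,0,0.006],[-0.001,0.081,-0.001,0,0,0,0.006]]'
python3 -m inch '[[-0.025,-0.01,0,0,0,0,0.006],[-0.035,-0.055,0.003,0,0,0,0.006],[-0.035,-0.1,0.008,0,0,0,0.006],[-0.035,-0.145,0.01,0,0,0,0.006],[-0.025,-0.156,0.01,0,0,0,0.006],[-0.01,-0.156,0.01,0,0,0,0.006],[0.001,-0.156,0.01,0,0,0,0.006],[0.001,-0.156,0.01,0,0,0,0.006]]'
python3 - <<'E'
from h import *
here()
c=cam('wrist'); cv2.imwrite('pics/w13.png',c['image'][:,:,::-1])
c=cam('side');cv2.imwrite('pics/s13.png',cv2.resize(c['image'][180:320,230:390,::-1],None,fx=4,fy=4))
E
```

```text
clock: 13.18
position: [0.5322, 0.2478, 0.0543]
eef_rot: [0.081, 1.569, -0.082]
ft_force: [0.1, 0.1, -0.5]
finger_gap: 0.0059
clock: 14.18
position: [0.5254, 0.0923, 0.0519]
eef_rot: [0.081, 1.572, -0.081]
ft_force: [-0.1, -0.4, -0.0]
finger_gap: 0.0059
t 14.175 tray xy [-37.5 -80.5] tipz 29.9 F [-0.1 -0.4 -0. ] gap 0.0059 q6 0.23
```

View pics/w13.png

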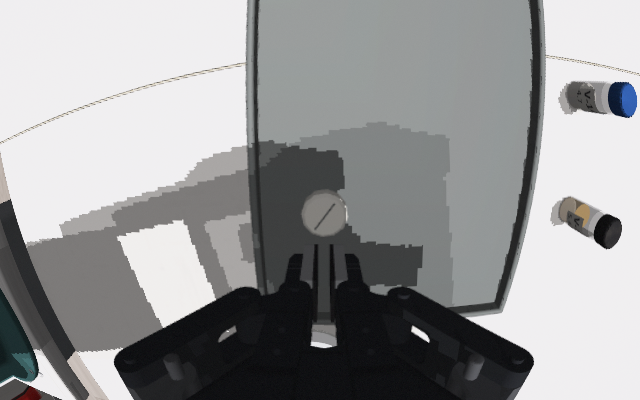

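View pics/s13.png

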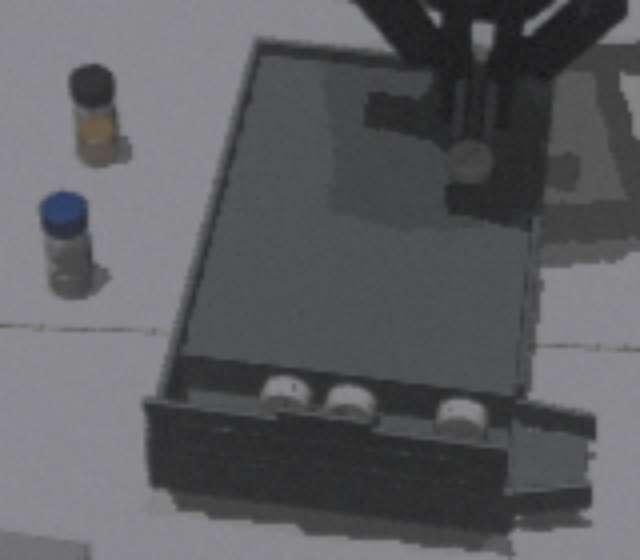

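The fifth tablet is the only one left on the deck. Four are in the trough, three of them leaning. The slot at x ≈ −23 is tight, so I'll look from above the trough first and maybe spread the neighbours.

```bash
python3 -m inch '[[-0.03,-0.005,0,0,0,0,0],[-0.06,0.04,0.01,0,0,0,0],[-0.06,0.08,0.0145,0,0,0,0],[-0.06,0.12,0.0145,0,0,0,0],[-0.06,0.14,0.0145,0,0,0,0],[-0.06,0.14,0.0145,0,0,0,0]]'
python3 - <<'E'
from h import *
here()
c=cam('wrist'); cv2.imwrite('pics/w14.png',cv2.resize(c['image'][40:340,120:520,::-1],None,fx=2,fy=2,interpolation=cv2.INTER_CUBIC))
for m in arm.masks_of('wrist','tablet_0'): print(m['p'],m['bbox'])
E
```

```text
clock: 15.02
position: [0.5549, 0.2302, 0.1134]
eef_rot: [0.08, 1.569, -0.08]
ft_force: [-0.0, 0.0, -0.3]
finger_gap: -0.0
t 15.025 tray xy [-22.4  59.7] tipz 91.4 F [-0.   0.  -0.3] gap -0.0 q6 0.45
0.93 [338.8, 175.4, 370.3, 192.0]
0.87 [279.4, 173.8, 305.2, 195.8]
0.69 [406.0, 144.0, 436.5, 174.4]
0.63 [374.6, 178.0, 407.2, 195.6]
```

View pics/w14.png

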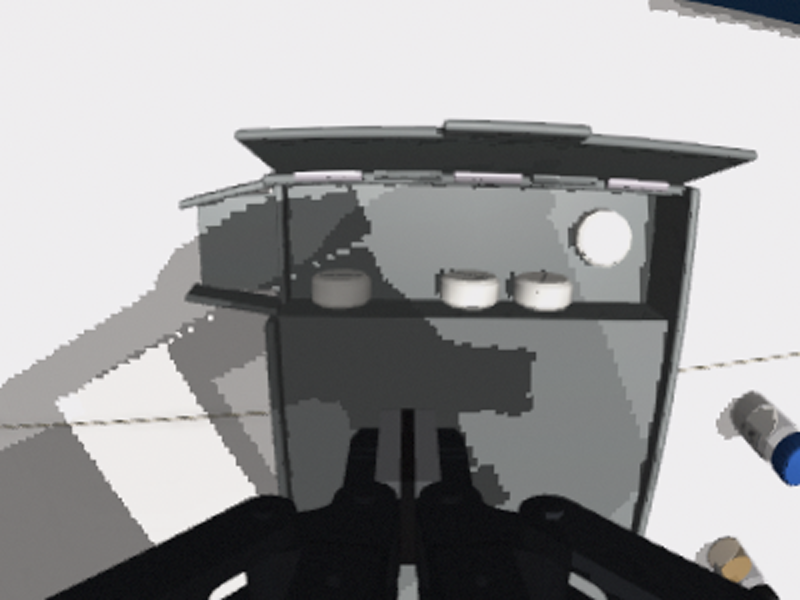

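The gap between the leaning tablets runs from 371 to 442 px, about 26 mm, centred on x = −22.4. The 22 mm tablet fits, so no spreading is needed. Back behind tablet 5.

```bash
python3 -m inch '[[0,-0.05,-0.007,0,0,0,0.006],[0,-0.1,-0.014,0,0,0,0.006],[0.02,-0.14,-0.0145,0,0,0,0.006],[0.045,-0.14,-0.0145,0,0,0,0.006],[0.06,-0.14,-0.0145,0,0,0,0.006],[0.06,-0.14,-0.0145,0,0,0,0.006]]'
python3 -m inch '[[0,0.01,0.001,0,0,0,0.006],[0,0.022,0.003,0,0,0,0.006],[0,0.034,0.005,0,0,0,0.006],[0,0.046,0.007,0,0,0,0.006],[0,0.058,0.009,0,0,0,0.006],[0,0.07,0.011,0,0,0,0.006],[0,0.082,0.013,0,0,0,0.006],[0,0.094,0.0145,0,0,0,0.006],[0,0.104,0.0145,0,0,0,0.006],[0,0.114,0.0145,0,0,0,0.006],[0,0.12,0.0145,0,0,0,0.006],[0,0.12,0.0145,0,0,0,0.006]]'
python3 - <<'E'
from h import *
here()
c=cam('wrist'); cv2.imwrite('pics/w15.png',cv2.resize(c['image'][40:340,120:520,::-1],None,fx=2,fy=2,interpolation=cv2.INTER_CUBIC))
E
```

```text
clock: 15.88
position: [0.5255, 0.0913, 0.0525]
eef_rot: [0.082, 1.571, -0.082]
ft_force: [0.8, -0.5, 0.2]
finger_gap: 0.0061
clock: 17.38
position: [0.5528, 0.2097, 0.0533]
eef_rot: [0.081, 1.569, -0.081]
ft_force: [-0.6, -0.3, 1.4]
finger_gap: 0.006
t 17.375 tray xy [-22.4  39.1] tipz 31.3 F [-0.6 -0.3  1.4] gap 0.006 q6 0.42
```

View pics/w15.png

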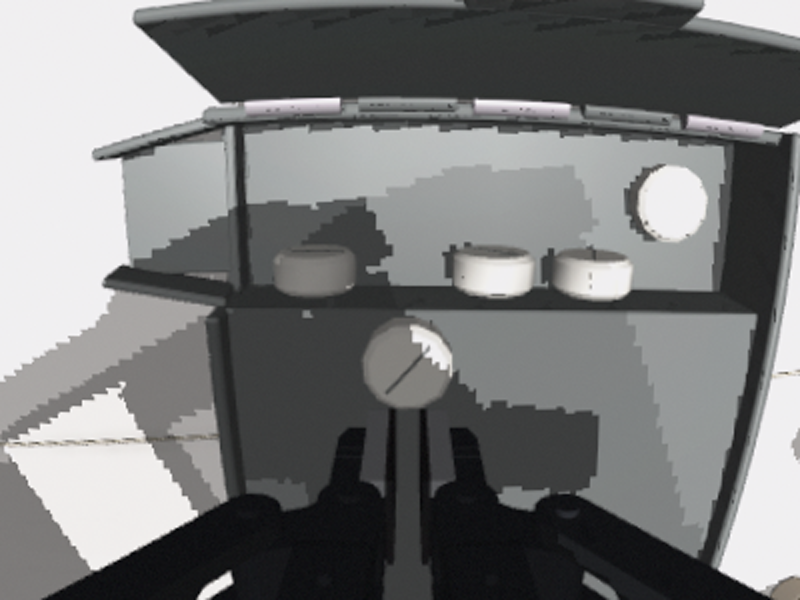

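Tablet 5 sits at the edge, centred at (407,363) on the gap (355–455). Push it over.

```bash
python3 -m inch '[[0,0.009,0,0,0,0,0.006],[0,0.018,0,0,0,0,0.006],[0,0.026,0,0,0,0,0.006],[0,0.034,0,0,0,0,0.006],[0,0.034,0,0,0,0,0.006],[0,0.034,0,0,0,0,0.006]]'
python3 -m inch '[[0,-0.012,0,0,0,0,0.006],[-0.03,-0.02,0,0,0,0,0.006],[-0.06,-0.02,0,0,0,0,0.006],[-0.06,-0.02,0,0,0,0,0.006]]'
python3 - <<'E'
from h import *
here()
c=cam('wrist'); cv2.imwrite('pics/w16.png',cv2.resize(c['image'][40:340,120:520,::-1],None,fx=2,fy=2,interpolation=cv2.INTER_CUBIC))
c=cam('side');cv2.imwrite('pics/s16.png',cv2.resize(c['image'][180:320,230:390,::-1],None,fx=4,fy=4))
E
```

```text
clock: 18.18
position: [0.5564, 0.2432, 0.0532]
eef_rot: [0.081, 1.569, -0.082]
ft_force: [0.1, 0.3, 0.0]
finger_gap: 0.0057
clock: 18.68
position: [0.5552, 0.2227, 0.1159]
eef_rot: [0.083, 1.566, -0.081]
ft_force: [-0.7, 0.3, 0.5]
finger_gap: 0.0058
t 18.675 tray xy [-21.3  52.3] tipz 93.9 F [-0.7  0.3  0.5] gap 0.0058 q6 0.44
```

View pics/w16.png

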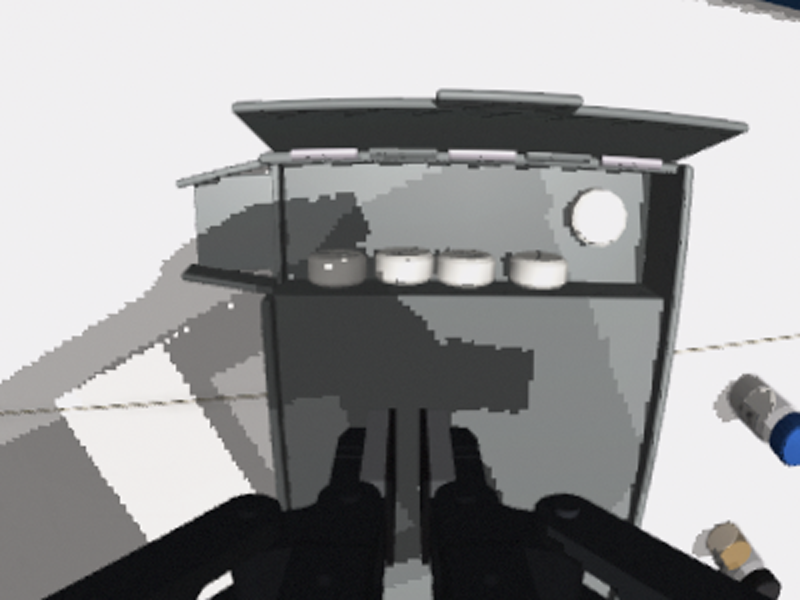

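View pics/s16.png

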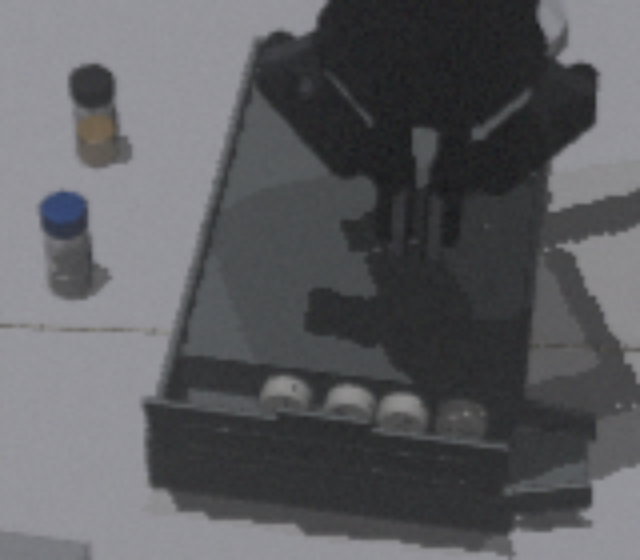

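All five tablets are in the trough at about y 190–280 in the wrist picture and the deck is clear. Next is the lid, so I'll move over it to its outer side.

```bash
python3 -m inch '[[-0.04,0,0.011,0,0,0,0],[-0.045,0.04,0.011,0,0,0,0],[-0.045,0.09,0.011,0,0,0,0],[-0.045,0.123,0.011,0,0,0,0],[-0.045,0.123,0.011,0,0,0,0]]'
python3 - <<'E'
from h import *
here()
c=cam('wrist'); cv2.imwrite('pics/w17.png',c['image'][:,:,::-1])
c=cam('side');cv2.imwrite('pics/s17.png',cv2.resize(c['image'][180:340,230:390,::-1],None,fx=3.7,fy=3.7))
E
```

```text
clock: 19.4
position: [0.5775, 0.3459, 0.1564]
eef_rot: [0.079, 1.571, -0.081]
ft_force: [0.7, -0.1, -0.5]
finger_gap: -0.0001
t 19.4 tray xy [-12.  177.1] tipz 134.4 F [ 0.7 -0.1 -0.5] gap -0.0001 q6 0.6
```

View pics/w17.png

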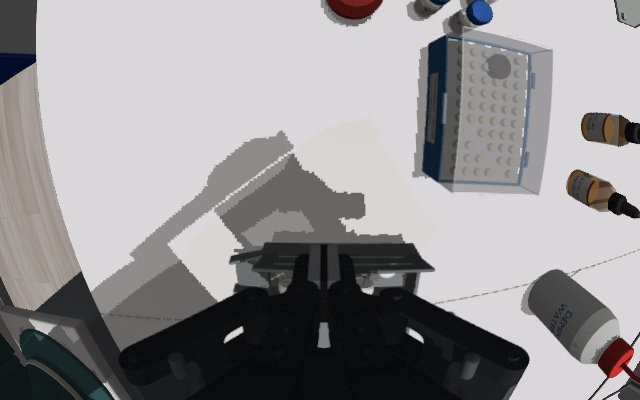

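View pics/s17.png

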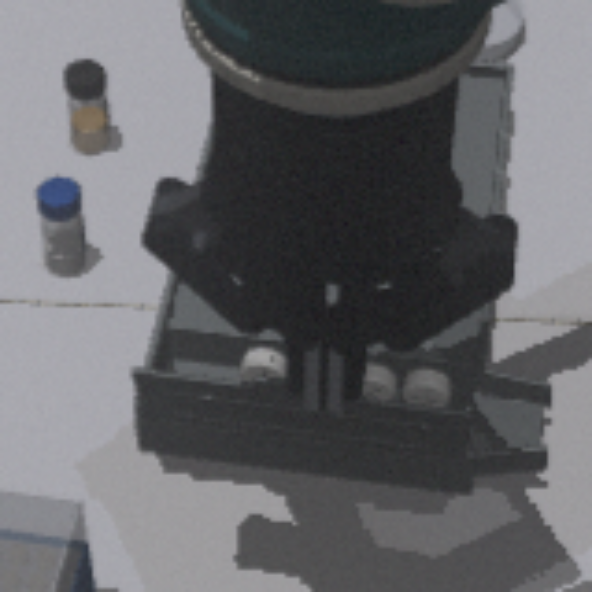

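The tip is now beyond the lid, with the lid edge at about row 250 in the wrist view. Descend outside it and push it over.

```bash
python3 -m inch '[[0.04,0,0.004,0,0,0,0],[0.072,0,0.004,0,0,0,0],[0.072,0,0.004,0,0,0,0],[0.072,-0.012,0.004,0,0,0,0],[0.072,-0.022,0.004,0,0,0,0],[0.072,-0.031,0.004,0,0,0,0],[0.072,-0.04,0.004,0,0,0,0],[0.072,-0.048,0.004,0,0,0,0],[0.072,-0.054,0.004,0,0,0,0],[0.072,-0.054,0.004,0,0,0,0]]'
python3 - <<'E'
from h import *
here()
c=cam('wrist'); cv2.imwrite('pics/w18.png',c['image'][:,:,::-1])
c=cam('side');cv2.imwrite('pics/s18.png',cv2.resize(c['image'][180:340,230:390,::-1],None,fx=3.7,fy=3.7))
E
```

```text
clock: 20.75
position: [0.5764, 0.29, 0.0863]
eef_rot: [0.082, 1.569, -0.082]
ft_force: [0.1, 0.2, 0.2]
finger_gap: -0.0003
t 20.75 tray xy [ -7.3 121.4] tipz 64.3 F [0.1 0.2 0.2] gap -0.0003 q6 0.53
```

View pics/w18.png

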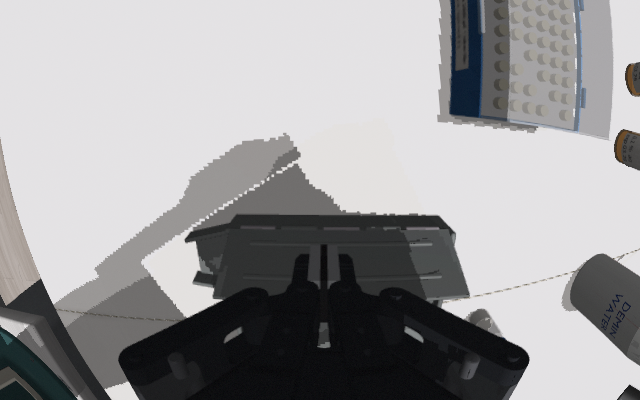

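View pics/s18.png

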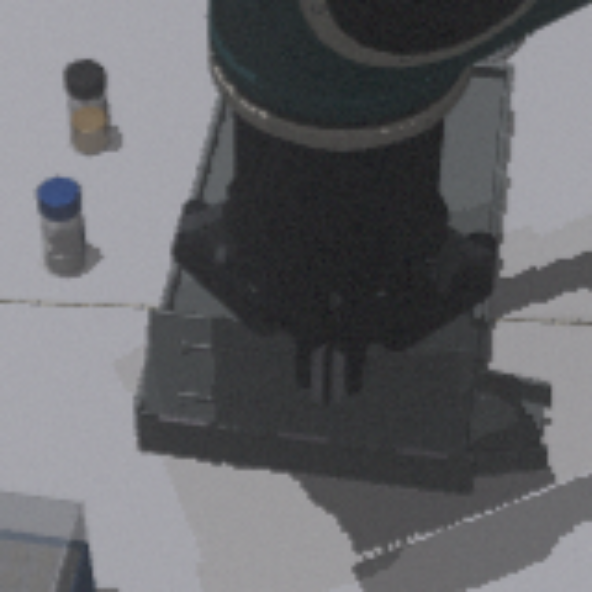

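The lid is past vertical and following the fingers. Carry on over and down.

```bash
python3 -m inch '[[0.003,-0.008,0.002,0,0,0,0],[0.007,-0.015,0.004,0,0,0,0],[0.012,-0.021,0.006,0,0,0,0],[0.017,-0.026,0.007,0,0,0,0],[0.021,-0.03,0.007,0,0,0,0],[0.025,-0.035,0.007,0,0,0,0],[0.026,-0.038,0.007,0,0,0,0],[0.026,-0.038,0.007,0,0,0,0]]'
python3 - <<'E'
from h import *
here()
c=cam('wrist'); cv2.imwrite('pics/w19.png',c['image'][:,:,::-1])
c=cam('side');cv2.imwrite('pics/s19.png',cv2.resize(c['image'][180:340,230:390,::-1],None,fx=3.7,fy=3.7))
E
```

```text
clock: 21.85
position: [0.5794, 0.2517, 0.0603]
eef_rot: [0.082, 1.569, -0.082]
ft_force: [-0.2, 0.5, -1.2]
finger_gap: -0.0003
t 21.85 tray xy [-0.3 83.6] tipz 38.3 F [-0.2  0.5 -1.2] gap -0.0003 q6 0.47
```

View pics/s19.png

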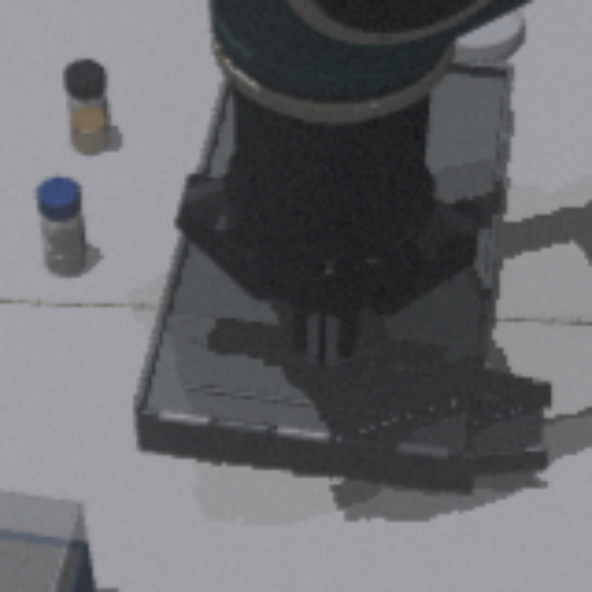

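View pics/w19.png

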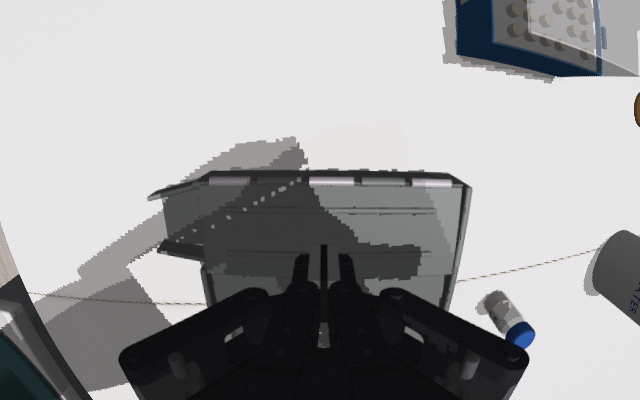

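The lid is nearly flat. Press down gently while watching the force.

```bash
python3 -m inch '[[0.001,0.001,0,0,0,0,0],[0.002,0.001,0,0,0,0,0],[0.003,0.001,0,0,0,0,0],[0.004,0.001,0,0,0,0,0],[0.004,0.001,0,0,0,0,0]]'; python3 -m inch '[[0.001,0,0,0,0,0,0],[0.001,0,0,0,0,0,0]]';  python3 -m inch '[[0.001,0,0,0,0,0,0],[0.001,0,0,0,0,0,0]]'
```

```text
clock: 22.58
position: [0.5795, 0.2528, 0.0562]
eef_rot: [0.082, 1.569, -0.082]
ft_force: [0.2, -1.1, -0.1]
finger_gap: -0.0002
clock: 22.82
position: [0.5795, 0.2528, 0.0552]
eef_rot: [0.082, 1.569, -0.082]
ft_force: [-0.7, -0.6, 0.3]
finger_gap: 0.0003
clock: 23.08
position: [0.5796, 0.2529, 0.0549]
eef_rot: [0.082, 1.569, -0.082]
ft_force: [-3.3, -0.6, 6.5]
finger_gap: -0.0001
```

```bash
python3 -m inch '[[0.001,0,0,0,0,0,0],[0.001,0,0,0,0,0,0]]'; python3 -m inch '[[0.001,0,0,0,0,0,0],[0.001,0,0,0,0,0,0]]'
```

```text
clock: 23.32
position: [0.5797, 0.2529, 0.0548]
eef_rot: [0.082, 1.569, -0.082]
ft_force: [-7.6, -4.1, 15.6]
finger_gap: 0.0002
clock: 23.58
position: [0.5798, 0.2529, 0.0546]
eef_rot: [0.082, 1.568, -0.082]
ft_force: [-11.8, -5.5, 23.1]
finger_gap: -0.0001
```

The lid is bottomed out: 23 N with the tip at 32.6 mm, against a shut top of 33 mm. Release, retreat and check.

```bash
python3 -m inch '[[-0.01,0,0,0,0,0,0],[-0.05,0,0,0,0,0,0],[-0.1,0,0,0,0,0,0],[-0.15,-0.05,-0.04,0,0,0,0],[-0.2,-0.1,-0.09,0,0,0,0],[-0.2,-0.15,-0.14,0,0,0,0],[-0.2,-0.2,-0.19,0,0,0,0],[-0.2,-0.25,-0.19,0,0,0,0],[-0.2,-0.25,-0.19,0,0,0,0]]'
python3 - <<'E'
from h import *
here()
c=cam('top');cv2.imwrite('pics/t20.png',cv2.resize(c['image'][120:250,205:400,::-1],None,fx=4,fy=4,interpolation=cv2.INTER_CUBIC))
c=cam('side');cv2.imwrite('pics/s20.png',cv2.resize(c['image'][170:320,230:390,::-1],None,fx=4,fy=4,interpolation=cv2.INTER_CUBIC))
for o in['petri','beaker','vial_clear','vial_blue','tablet_0']:
    print(o,[(round(m['p'],2),m['bbox']) for m in arm.masks_of('side',o)])
for al in(0,.05,.1):
    P=np.array([[x,124-52*np.cos(al),33+52*np.sin(al)] for x in(70,-70)])/1e3; print(al,((proj(c,T(POSE,P))-[230,170])*4).round())
E
```

```text
clock: 24.7
position: [0.3632, 0.0225, 0.2529]
eef_rot: [0.082, 1.567, -0.082]
ft_force: [0.3, -0.6, 0.5]
finger_gap: -0.0001
t 24.7 tray xy [-191.6 -166.8] tipz 230.9 F [ 0.3 -0.6  0.5] gap -0.0001 q6 0.1
petri [(0.85, [345.5, 174.9, 368.5, 197.8])]
beaker [(0.64, [311.9, 126.0, 347.1, 183.3])]
vial_clear [(0.85, [249.8, 196.8, 263.3, 222.9])]
vial_blue [(0.57, [239.5, 227.4, 255.5, 255.0]), (0.51, [267.8, 188.3, 379.6, 314.5])]
tablet_0 []
0 [[192. 380.]
 [523. 420.]]
0.05 [[191. 376.]
 [523. 416.]]
0.1 [[191. 373.]
 [524. 412.]]
```

View pics/t20.png

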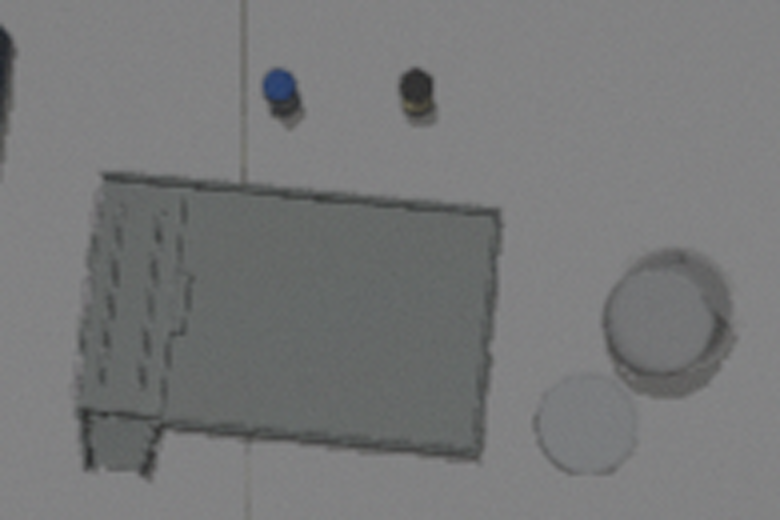

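View pics/s20.png

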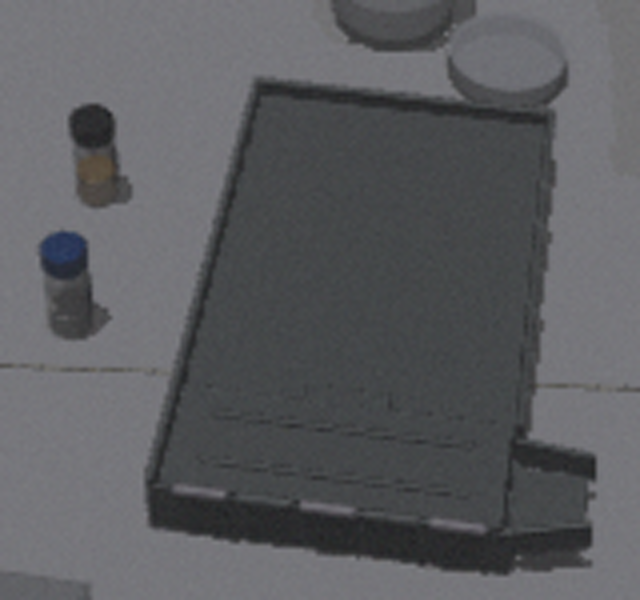

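Both views show the lid flat over the trough and an empty deck and spout, with the bystanders where they were. Handing in.

```bash
python3 -c "
from bench import arm
print(arm.job_done())"
```

```text
the job is handed in; nothing more can be done
None
```

I swept all five tablets one by one across the deck into the trough with the nearly closed fingers, without picking any up. Then I pushed the lid over from outside, pressed it shut and backed the arm away. The job was handed in at about 25 s.

- **Lid:** it stopped firmly at about 23 N with the fingertips at 32.6 mm. That matches its 33 mm shut height within about half a millimetre. The top and side pictures show it flat over the trough.
- **Tablets:** before the lid closed, all five were seen in the trough. Four were standing on edge against the deck wall rather than lying flat, but by their size they stay below the lid. I left them that way. Afterwards the deck and spout were empty.
- **Bystanders:** the petri dish, beaker and both vials are where they started in the pictures.
- **Disagreement:** the top and side cameras disagreed by 3 to 7 mm on tablet positions. I averaged them and checked each approach with the wrist camera.

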